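# Put the lighter away and tip the fire box shut

### The arm

A 6-joint arm with a two-finger parallel gripper is mounted at the origin on the work surface. World frame = base frame: x ahead of the robot, y to its left, z up, the work surface at z = 0. Lengths are in mm, angles in rad, forces in N, time in s.
With the tool pointing down it reaches from about 275 to 1000 mm from the base axis. Payload 8.4 kg.
Tool frame: the origin (TCP) lies at the very end of the fingers, on their centre line; the grasp point (between the pads) lies 19 mm behind it; y points along the fingers, x is the direction in which the jaws open and shut, and the axes are right-handed (so a half turn about y gives the same grasp; the last joint's range is limited). The gripper opens to 85 mm and grips with 20 to 120 N. Pads are 22 mm wide; open, the fingers measure 114 mm over their backs; the gripper's body (76 mm by 85 mm) begins 54 mm behind the grasp point. The pads swing forward as they close: fully open they stand 13 mm farther back than shut.
Start: joints at [1.146, 0.353, 1.633, -0, 1.155, -0.002], TCP at [256.446, 569.968, 231.281] pointing down, gripper open.
Joint ranges: [-2.63, 2.63], [-0.92, 2.1], [0.06, 2.66], [-1.3, 4.44], [0, 2.69], [-3.02, 3.02]. Speed limits (rad/s): [2.22, 2.22, 2.79, 3.14, 3.14, 3.14].

### API

Orientations are given as [roll, pitch, yaw] about the fixed x, y, z axes, in that order (R = Rz(yaw) Ry(pitch) Rx(roll)).
In Python, from rig import r gives the robot as it stands.
- The arm moves only by the tool servo_tool, never from a script. Its argument "motion" is a list of rows, each a list of 7 numbers: the opening, from -1 (shut) to 1 (fully open), then the shift along the tool's x, y, z in m, then the turn, a rotation vector about the tool's x, y, z in units of 10 degrees (1.0 is 10 degrees). A call has 1 to 12 rows; each row is the pose to reach, as a shift and turn from the pose commanded when the call began, along the tool's axes at that moment; what a row does not reach only later rows make up. A row lasts 1/8 s, in which the tool goes at most 62.5 mm and 10.7 degrees, less where a joint would pass 70% of its speed; a pose out of reach is approached as far as the arm can. A call with a gripper value outside its range is refused whole. The fingers move at their own pace and stop on an object; "grip_force" is the grip in N (left out, the last holds). Time passes only in rows, so rows that repeat a pose let the fingers close. It gives the time, the measured TCP pose, the force and the opening at its end, in the units of the state.
- r.sense(): the state, without advancing time (a new reading comes with each control period).
- r.grab_frame(name): name is "scene" or "top"; returns the picture (420x560x3 uint8, red, green, blue); there is no depth.
- r.calibration(name): a dict with "fx", "fy", "cx", "cy" (pixels), "distortion" ([k1, k2, p1, p2, k3] as OpenCV has them; the pictures are not rectified), "R" (3x3) and "t" (3): a world point X has camera coordinates R X + t. Camera axes: x right, y down, z forward; pixel columns grow to the right and rows downward; lengths in mm; the calibration is good to about 2 mm. A picture is of the moment at which its call begins. calibration takes no time and is no camera call.
- r.sign_off(): hands the job in, once; it reports no verdict.
The state is a dict: "clock": time; "qpos": joint angles; "qvel": joint speeds; "joint_efforts": joint torques, N m; "eef_pos": TCP position; "tcp_rot": TCP orientation; "contact_force": force on the tool from outside, world axes, zero at the start; "wrist_torque": the same for the moment, N m; "opening": opening from 0.0 (shut) to 1.0 (fully open).
Only numpy, scipy, OpenCV 4.12 (cv2) and the standard library are available. Lean on these libraries where they do the work, as an engineer would, in place of code of your own. Each camera call takes 0.05 s, during which the arm holds its last target. There are 200 camera calls.

### The job

Put the lighter into the low, wide steel box that stands open, let go of it, then push that box's lid from behind until it tips just past upright, and let it drop shut by its own weight, without following it down. Leave the taller, narrow box open.

Things in the scene. Friction and masses are not known exactly. Their poses are not given: they have to be found in the camera images.
- lighter: Green plastic press-button lighter lying flat and loose between the two boxes: 78 long x 26 wide x 14 mm thick, 30 g, steel head and black button at one end. Origin: centre of its underside; x along its length to the button, y across its width, z up. Grip it across its width near the origin, fingertips a few mm above the bench; 25 mm on each side is free.
- tin: The low, wide box of plain sheet steel, fixed: 140 (its x) x 170 (its y) x 75 mm high, walls and floor 4 mm, empty, open on top. Origin: centre of its underside, z up. Its lid's hinge runs along y at x = +70, z = 75 mm, on the side away from the robot. Behind the open lid, 100 mm are free of anything over 20 mm high.
- tin_lid (a joint): Low box's lid, rad: 0 shut, 1.57 upright, 1.9 leaning back on its stop away from the robot, as found. Flat steel plate, no handle: 146 mm from hinge to free edge, 178 wide, 5 thick, 0.25 kg. At 1.9 its edge is 213 mm above the bench, 47 mm behind the hinge line, back face 6 mm farther. Push it within 30 mm of its edge, 1 N moves it; past upright it falls shut, before that it falls back.
- bin_lid (a joint): Lid of the other box, which is taller and narrower, of the same sheet steel (120 x 120 x 125 mm high, charcoal lumps inside), fixed on the other side of the lighter: angle in rad, 0 shut, 1.9 leaning back open, away from the robot, as found. To be left open.
Not all that is in view belongs to the job. Several things look just like the lighter: the one meant starts farthest to the robot's right.

How it is judged (in metres and radians):
On the way, in this order (a step that is already met when the one before it is completed fails the run):
1. the lighter lies inside the low, wide box, let go of, with the lid still open (x of lighter in the frame of tin between -0.066 and 0.066 m and y of lighter in the frame of tin between -0.081 and 0.081 m and z of lighter in the frame of tin below 0.055 m and linear speed of lighter below 0.05 m/s and contact force between the fingers and lighter below 0.1 N and value of joint tin_lid above 1.6 rad), for 0.2 s.
2. the low box's lid has fallen shut (value of joint tin_lid below 0.12 rad), for 0.2 s.
At the end, for the whole second after the job is handed in: The lighter lies at rest inside the low, wide box, the lid of that box is shut (within 0.12 rad of level), and the lid of the taller box is still open, leaning back beyond upright (above 1.6 rad) (x of lighter in the frame of tin between -0.066 and 0.066 m and y of lighter in the frame of tin between -0.081 and 0.081 m and z of lighter in the frame of tin below 0.055 m and linear speed of lighter below 0.05 m/s and value of joint tin_lid below 0.12 rad and value of joint bin_lid above 1.6 rad); the robot touches nothing.
It fails at once if the robot pushes or carries the low box's lid down instead of letting it fall: it touches the box or lid while the lid is between 0.8 and 0.15 rad (value of joint tin_lid between 0.15 and 0.8 rad and contact force between any of the fingers, the arm and tin above 1 N).
It fails at once if the taller box's lid is pushed to upright or beyond (1.6 rad or less) (value of joint bin_lid below 1.6 rad).
It also fails if it takes over 48 s, if anything falls off the work surface, if the arm or the gripper's body presses on something with over 40 N, if the wrist force passes 120 N, or if a joint passes its speed limit or range.

## Working session

There is one attempt and no reset: what is moved stays moved. The work goes in short steps, Python scripts to look and compute and a tool call to move; the robot and the scene stay as the last step left them, time stands still between calls to the robot, and variables do not carry over. Pictures are saved under pics/ and viewed, on a budget of 10 in all, crops included, one or two more only if the job needs it, and the job is handed in when it is done.

Besides the shell and the picture viewer there is one more tool, called after "Emit:" as name(argument=value, ...) on one line, values as JSON. servo_tool: Moves the arm, as the interface text tells. Its arguments: {"type":"object","properties":{"motion":{"type":"array","items":{"type":"array","items":{"type":"number"}}},"grip_force":{"type":"number"}},"required":["motion"]}

```bash
mkdir -p pics; ls; python3 - <<'E'
from rig import r
import cv2
s=r.sense();print(s)
for n in("scene","top"):
    im=r.grab_frame(n);cv2.imwrite(f"pics/{n}0.png",cv2.cvtColor(im,cv2.COLOR_RGB2BGR));print(r.calibration(n))
E
```

```text
pics
{'clock': 0.0, 'qpos': array([ 1.14558271e+00,  3.53654562e-01,  1.63415183e+00, -2.55544097e-05,
        1.15518101e+00, -2.36703959e-03]), 'qvel': array([ 0.00023393, -0.00075155, -0.00123786,  0.00046097,  0.00013454,
       -0.00039365]), 'joint_efforts': array([ 2.94370693e-06, -6.05258489e+01, -3.42074454e+01, -3.66763823e-05,
        9.49924404e-03,  1.15246965e-05]), 'eef_pos': array([256.26397209, 569.52013254, 230.55009716]), 'tcp_rot': array([-1.57081639e+00,  1.39480163e-03,  1.14796007e+00]), 'contact_force': array([-1.00277613,  0.95440598, -0.2456364 ]), 'wrist_torque': array([-0.00823249, -0.0435617 ,  0.01176418]), 'opening': 0.9970567012724375}
{'fx': 521.4423920044214, 'fy': 521.4423920044214, 'cx': 284.99537934020225, 'cy': 209.36966343463396, 'distortion': array([-0.10601017,  0.        ,  0.        ,  0.        ,  0.        ]), 'R': array([[ 0.84766187,  0.53047855, -0.0078657 ],
       [ 0.45869949, -0.7402532 , -0.49154855],
       [-0.26657857,  0.41305896, -0.87081465]]), 't': array([-441.1694058 , -200.60244823, 1299.19875382])}
{'fx': 476.56266672447634, 'fy': 476.56266672447634, 'cx': 274.0735837343095, 'cy': 212.0289134655784, 'distortion': array([0.05898656, 0.        , 0.        , 0.        , 0.        ]), 'R': array([[-0.0140274 , -0.99986976, -0.00798138],
       [-0.99549916,  0.01471341, -0.09362127],
       [ 0.09372651,  0.0066322 , -0.99557589]]), 't': array([-1.08199490e-01,  5.49081155e+02,  1.01331655e+03])}
```

View pics/scene0.png

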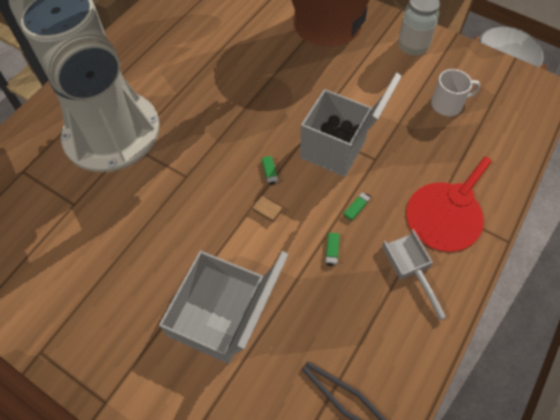

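View pics/top0.png

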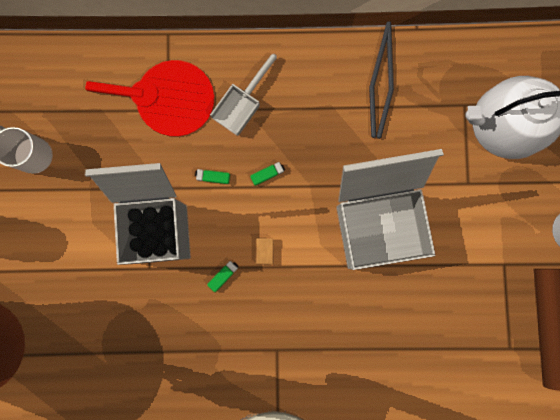

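The top picture shows the tin's rim at about (341–434, 192–268), with its lid leaning away above it, and the bin at (115–180, 200–263). Three lighters are at (212,177), (266,174) and (222,276). In this view, image right is the robot's right (−y), so (266,174) looks like the one meant. I'll measure all three and check with one enlarged crop.

```bash
cat > h.py <<'E'
from rig import r
import numpy as np, cv2
def ray(n,uv,z):
    c=r.calibration(n);K=np.array([[c['fx'],0,c['cx']],[0,c['fy'],c['cy']],[0,0,1]])
    p=cv2.undistortPoints(np.float64(uv).reshape(-1,1,2),K,c['distortion']).reshape(-1,2)
    d=np.c_[p,np.ones(len(p))]@c['R'];o=-c['R'].T@c['t']
    return o+d*((z-o[2])/d[:,2])[:,None]
def lighters(n,im):
    h=cv2.cvtColor(im,cv2.COLOR_RGB2HSV);m=cv2.inRange(h,(45,120,40),(80,255,255))
    cs=cv2.findContours(m,0,cv2.CHAIN_APPROX_NONE)[0]
    return [c for c in cs if cv2.contourArea(c)>80]
E
python3 - <<'E'
from h import *
np.set_printoptions(precision=1,suppress=True)
for n in("scene","top"):
    im=cv2.imread(f"pics/{n}0.png")[:,:,::-1].copy()
    for c in lighters(n,im):
        p=ray(n,c.reshape(-1,2),12)[:,:2].astype(np.float32)
        print(n,c.reshape(-1,2).mean(0),cv2.minAreaRect(p))
    if n=="top":
        a=im[130:290,190:450];cv2.imwrite("pics/crop.png",cv2.resize(a,None,fx=3,fy=3,interpolation=cv2.INTER_CUBIC)[:,:,::-1])
E
```

```text
scene [332.3 244.7] ((633.8834838867188, 11.712247848510742), (20.47451400756836, 51.709529876708984), 25.838306427001953)
scene [354.7 208.1] ((632.1617431640625, 117.17050170898438), (55.67832565307617, 21.369991302490234), 82.64936065673828)
scene [268.5 166.2] ((405.5293884277344, 111.29710388183594), (21.73236846923828, 52.733863830566406), 44.85087585449219)
top [219.7 278.5] ((406.67730712890625, 112.93904876708984), (24.729209899902344, 57.93143844604492), 44.27327346801758)
top [215.8 176.6] ((631.354248046875, 120.68145751953125), (59.28074645996094, 25.446338653564453), 82.39958953857422)
top [263.7 174.6] ((634.7811889648438, 13.953433990478516), (25.13355255126953, 57.885581970214844), 25.957345962524414)
```

View pics/crop.png

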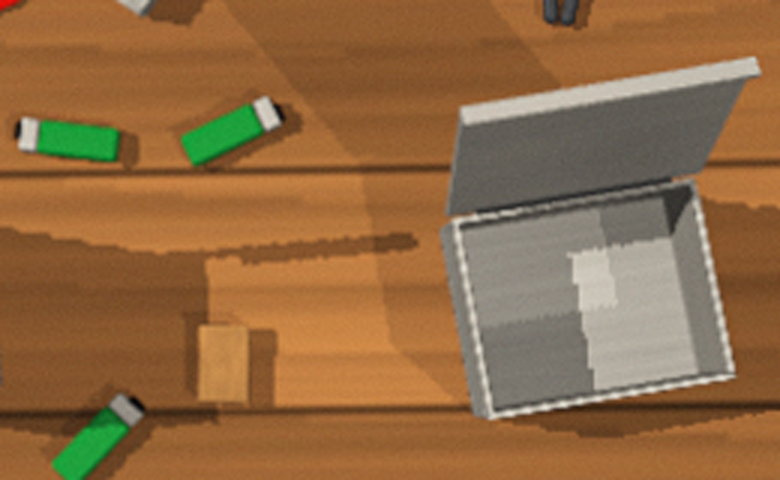

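The crop shows the right-hand lighter at (232,132) in the crop, with its steel head at (268,112) pointing image right. Its y of 13 mm is the lowest of the three (the others are at 113–120 mm), so it is the one meant. The tin's rim corners in the crop are (487,418), (735,376), (693,183) and (450,222).

```bash
python3 - <<'E'
from h import *
np.set_printoptions(precision=1,suppress=True)
uv=np.array([(487,418),(735,376),(693,183),(450,222)])/3+[190,130]-.33
P=ray("top",uv,75)[:,:2];print(P,[np.linalg.norm(P[i]-P[(i+1)%4]) for i in range(4)])
c=P.mean(0);a=P[0]-P[1];b=P[3]-P[2];print("c",c,"yaw",np.degrees(np.arctan2(-(a+b)[0],(a+b)[1])))
# lid edge corners at z=213, front face top
L=ray("top",np.array([(462,108),(755,60)])/3+[190,130]-.33,213);print("lid edge",L)
# scene view: rim corners, low boxes
print("scene rim",ray("scene",[(203,255),(263,290),(228,355),(163,313)],75))
print("lid scene",ray("scene",[(284,253),(243,345)],213))
yb=ray("top",[(87,170),(160,165)],250);print("bin lid",yb)
E
```

```text
[[ 425.  -166.1]
 [ 451.5 -334.6]
 [ 584.3 -312.2]
 [ 559.8 -144.7]] [np.float64(170.54569019135513), np.float64(134.62658799820716), np.float64(169.2482470193728), np.float64(136.52732171009103)]
c [ 505.1 -239.4] yaw 8.640699279158442
lid edge [[ 613.2 -135.5  213. ]
 [ 639.  -309.9  213. ]]
scene rim [[ 435.9 -174.7   75. ]
 [ 579.2 -173.1   75. ]
 [ 594.  -313.2   75. ]
 [ 442.7 -314.    75. ]]
lid scene [[ 606.6 -137.8  213. ]
 [ 636.5 -307.4  213. ]]
bin lid [[604.9 309.6 250. ]
 [612.1 185.6 250. ]]
```

Emit:
servo_tool(motion=[[1,0,-0.06,0,0,0,0],[1,0,-0.08,0,0,0,0],[1,-0.359,-0.08,-0.58,0,3.98,0],[1,-0.359,-0.08,-0.58,0,3.98,0],[1,-0.359,-0.08,-0.58,0,3.98,0],[1,-0.359,-0.08,-0.58,0,3.98,0],[1,-0.359,-0.08,-0.58,0,3.98,0],[1,-0.359,-0.08,-0.58,0,3.98,0],[1,-0.359,-0.08,-0.58,0,3.98,0],[1,-0.359,-0.08,-0.58,0,3.98,0],[1,-0.359,-0.08,-0.58,0,3.98,0],[1,-0.359,-0.08,-0.58,0,3.98,0]])

```text
clock: 1.6
eef_pos: [606.8, 50.0, 311.0]
tcp_rot: [-1.571, 0.0, 0.453]
contact_force: [0.9, 0.7, 1.1]
opening: 0.999
```

Emit:
servo_tool(motion=[[1,0,0,0,0,0,0],[1,0,0,0,0,0,0],[1,0,0,0,0,0,0]])

```text
clock: 1.98
eef_pos: [605.4, 53.0, 311.2]
tcp_rot: [-1.57, 0.0, 0.455]
contact_force: [0.1, -1.0, -0.9]
opening: 0.999
```

Emit:
servo_tool(motion=[[1,0.009,0,-0.059,0,0,0],[1,0.009,0.06,-0.059,0,0,0],[1,0.009,0.12,-0.059,0,0,0],[1,0.009,0.18,-0.059,0,0,0],[1,0.009,0.23,-0.059,0,0,0],[1,0.009,0.26,-0.059,0,0,0],[1,0.009,0.285,-0.059,0,0,0],[1,0.009,0.298,-0.059,0,0,0],[1,0.009,0.305,-0.059,0,0,0],[1,0.009,0.305,-0.059,0,0,0]])

```text
clock: 3.22
eef_pos: [640.2, 3.2, 6.6]
tcp_rot: [-1.571, -0.0, 0.454]
contact_force: [-0.1, 0.6, 0.5]
opening: 0.998
```

Emit:
servo_tool(motion=[[-1,0,0,0,0,0,0],[-1,0,0,0,0,0,0],[-1,0,0,0,0,0,0],[-1,0,0,0,0,0,0],[-1,0,0,0,0,0,0],[-1,0,0,0,0,0,0],[-1,0,0,0,0,0,0],[-1,0,0,0,0,0,0]], grip_force=40)

```text
clock: 4.22
eef_pos: [640.5, 2.8, 6.9]
tcp_rot: [-1.571, -0.001, 0.453]
contact_force: [-1.0, -0.0, 6.0]
opening: 0.288
```

The grip stopped at an opening of 0.288, about 24 mm, which matches the lighter's 26 mm width. I'll lift it and carry it over the tin.

Emit:
servo_tool(motion=[[-1,0,-0.02,0,0,0,0],[-1,0,-0.06,0,0,0,0],[-1,0,-0.12,0,0,0,0],[-1,0,-0.18,0,0,0,0],[-1,0,-0.24,0,0,0,0],[-1,0,-0.28,0,0,0,0],[-1,-0.05,-0.28,-0.033,0,0.4,0],[-1,-0.1,-0.28,-0.066,0,0.8,0],[-1,-0.15,-0.28,-0.1,0,1.2,0],[-1,-0.2,-0.28,-0.132,0,1.74,0],[-1,-0.236,-0.28,-0.156,0,1.74,0],[-1,-0.236,-0.28,-0.156,0,1.74,0]])

```text
clock: 5.72
eef_pos: [494.6, -242.8, 287.4]
tcp_rot: [-1.572, -0.0, 0.146]
contact_force: [0.4, 0.1, 0.2]
opening: 0.291
```

```bash
python3 - <<'E'
from h import *
s=r.sense();print(s['eef_pos'],s['tcp_rot'],s['opening'])
im=r.grab_frame("scene");cv2.imwrite("pics/s1.png",im[:,:,::-1])
E
```

```text
[ 494.62638304 -242.83816704  287.44882777] [-1.57176757e+00 -4.42835977e-04  1.46143767e-01] 0.29057422923262327
```

View pics/s1.png

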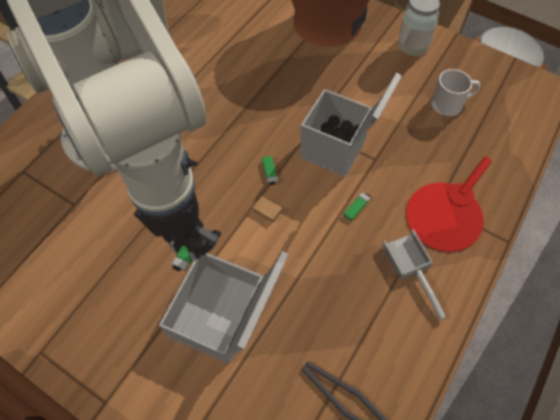

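The lighter is held at (183,257), above the tin, and both lids are still open. Next I lower it, release, and retreat.

Emit:
servo_tool(motion=[[-1,0.002,0.05,0,0,0,0],[-1,0.002,0.1,0,0,0,0],[-1,0.002,0.15,0,0,0,0],[-1,0.002,0.2,0,0,0,0],[-1,0.002,0.235,0,0,0,0],[-1,0.002,0.257,0,0,0,0],[-1,0.002,0.268,0,0,0,0],[-1,0.002,0.271,0,0,0,0],[-1,0.002,0.271,0,0,0,0],[0.1,0.002,0.271,0,0,0,0],[0.1,0.002,0.271,0,0,0,0],[0.1,0.002,0.271,0,0,0,0]])

```text
clock: 7.28
eef_pos: [498.4, -240.6, 15.7]
tcp_rot: [-1.571, -0.001, 0.15]
contact_force: [0.2, -0.8, -0.1]
opening: 0.545
```

Emit:
servo_tool(motion=[[0.1,0,0,0,0,0,0],[0.1,0,-0.03,0,0,0,0],[0.1,0,-0.08,0,0,0,0],[0.1,0,-0.14,0,0,0,0],[0.1,0,-0.2,0,0,0,0],[0.1,0,-0.26,0,0,0,0],[0.1,0,-0.31,0,0,0,0],[0.1,0,-0.34,0,0,0,0],[0.1,0,-0.34,0,0,0,0]])

```text
clock: 8.4
eef_pos: [499.1, -241.0, 357.9]
tcp_rot: [-1.574, -0.004, 0.15]
contact_force: [-0.8, 0.9, 0.0]
opening: 0.551
```

```bash
python3 - <<'E'
from h import *
s=r.sense();print(s['eef_pos'],s['tcp_rot'],s['qpos'])
im=r.grab_frame("scene");cv2.imwrite("pics/s2.png",im[:,:,::-1])
for c in lighters("scene",im): print(c.reshape(-1,2).mean(0),ray("scene",[c.reshape(-1,2).mean(0)],16))
E
```

```text
[ 499.11434263 -240.95861919  357.92338514] [-1.57350037 -0.00395497  0.14957973] [-4.52484184e-01  1.41051164e-01  1.63038494e+00  1.15215286e-05
  1.36536558e+00 -6.02060888e-01]
[215.9        302.93333333] [[ 498.57957396 -230.30781746   16.        ]]
[354.64444444 208.17777778] [[632.88413143 114.15202312  16.        ]]
[268.45833333 166.        ] [[407.23713295 108.0712329   16.        ]]
```

View pics/s2.png

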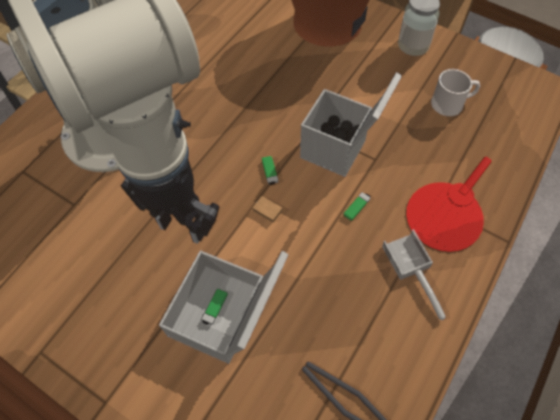

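The lighter lies in the tin at (216,303), at about (498,−240) in the world, and both lids are still open. Now I close the fingers and go over the lid and down behind it.

Emit:
servo_tool(motion=[[-1,0.04,0,0,0,0,0],[-1,0.09,0,0,0,0,0],[-1,0.14,0,0,0,0,0],[-1,0.171,0,0,0,0,0],[-1,0.171,0,0,0,0,0],[-1,0.171,0.04,0,0,0,0],[-1,0.171,0.08,0,0,0,0],[-1,0.171,0.12,0,0,0,0],[-1,0.171,0.15,0,0,0,0],[-1,0.171,0.166,0,0,0,0],[-1,0.171,0.166,0,0,0,0]])

```text
clock: 9.82
eef_pos: [666.0, -215.0, 188.0]
tcp_rot: [-1.57, 0.002, 0.149]
contact_force: [-0.6, -0.9, 0.6]
opening: -0.001
```

```bash
python3 - <<'E'
from h import *
s=r.sense();print(s['eef_pos'],s['tcp_rot'],s['opening'],s['contact_force'])
im=r.grab_frame("scene");cv2.imwrite("pics/s3.png",im[:,:,::-1])
E
```

```text
[ 666.03163531 -214.95389683  188.03584044] [-1.56972206  0.00240911  0.14937015] -0.0011672472704844334 [-0.58977039 -0.88926751  0.60967049]
```

View pics/s3.png

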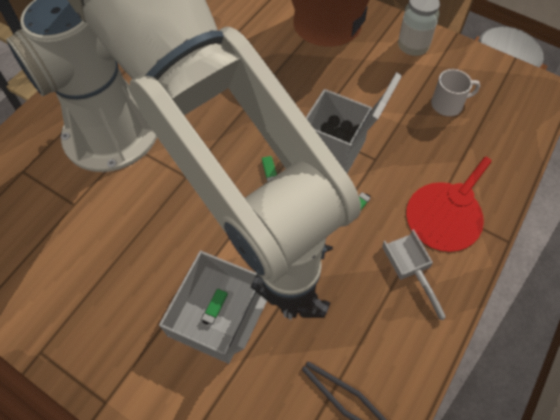

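Emit:
servo_tool(motion=[[-1,-0.02,0,0,0,0,0],[-1,-0.032,0,0,0,0,0],[-1,-0.042,0,0,0,0,0],[-1,-0.051,0,0,0,0,0],[-1,-0.06,0,0,0,0,0],[-1,-0.068,0,0,0,0,0],[-1,-0.076,0,0,0,0,0],[-1,-0.083,0,0,0,0,0],[-1,-0.09,0,0,0,0,0],[-1,-0.09,0,0,0,0,0],[-1,-0.06,0,0,0,0,0],[-1,-0.02,0,0,0,0,0]])

```text
clock: 11.38
eef_pos: [648.1, -218.1, 189.6]
tcp_rot: [-1.571, -0.0, 0.149]
contact_force: [0.4, -0.7, -0.0]
opening: -0.001
```

Emit:
servo_tool(motion=[[-1,0.01,0,0,0,0,0],[-1,0.01,0,0,0,0,0],[-1,0.01,0,0,0,0,0],[-1,0.01,0,0,0,0,0],[-1,0.01,-0.05,0,0,0,0],[-1,0.01,-0.1,0,0,0,0],[-1,0.01,-0.16,0,0,0,0],[-1,0.01,-0.2,0,0,0,0],[-1,0.01,-0.2,0,0,0,0]])

```text
clock: 12.5
eef_pos: [658.2, -217.1, 394.0]
tcp_rot: [-1.574, -0.006, 0.149]
contact_force: [-0.6, -0.3, 0.0]
opening: -0.001
```

```bash
python3 - <<'E'
from h import *
s=r.sense();print(s['clock'],s['eef_pos'],s['contact_force'])
im=r.grab_frame("scene");cv2.imwrite("pics/s4.png",im[:,:,::-1])
E
```

```text
12.5 [ 658.20096698 -217.105608    394.00795148] [-0.57986189 -0.32475506  0.01783139]
```

View pics/s4.png

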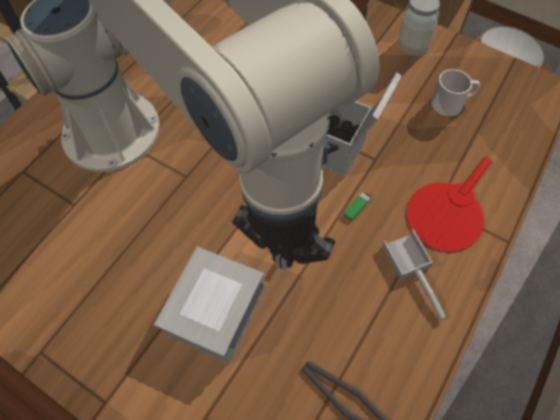

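The tin's lid is shut, with its plate at (158–264, 248–355). The bin's lid, at (388,95), is still open. I'll check that the lid is level by ray casting, then hand in.

```bash
python3 - <<'E'
from h import *
P=ray("scene",[(200,248),(158,322),(225,356),(264,268)],79);print(P.round(0),[np.linalg.norm(P[i]-P[(i+1)%4]).round(0) for i in range(4)])
print(r.sense()['qvel'].round(3)); print(r.sign_off())
E
```

```text
[[ 423. -167.   79.]
 [ 447. -334.   79.]
 [ 591. -318.   79.]
 [ 557. -135.   79.]] [np.float64(169.0), np.float64(145.0), np.float64(187.0), np.float64(137.0)]
[ 0.001  0.034  0.05   0.002 -0.013 -0.   ]
the job is handed in; nothing more can be done
None
```

The lighter is in the low tin, the tin's lid is shut, and the taller box's lid was left open. The job was handed in at about 12.6 s of the 48 s allowed; the hand-in gave no verdict.

- **Lighter:** I took the one farthest to the robot's right (y about 4 mm; the other two were at 113–120 mm). I released it on the tin floor near the centre, and the picture showed it there with the lid still open.
- **Lid:** I pushed it from behind with closed fingers to about 1.45 rad, backed away, and it fell shut on its own.
- **Last checks:**
  - In the last picture, the tin's lid looks shut and the bin's lid still leans back open.
  - The lid's corners, cast onto the 79 mm plane, gave sides of 169 and 187 mm against 178, and 145 and 137 mm against 146. That fits a level lid only to about 1 cm, because I read the corners by eye.
  - The arm was clear of everything about 390 mm up, but still settling slightly (up to 0.05 rad/s) at hand-in.
- **Not checked:** the lighter cannot be seen under the shut lid, so I did not confirm its final position after the lid closed.

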